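Power up and clear the counter calculator

ROBOT

A 6-joint arm with a two-finger parallel gripper is mounted at the origin on the work surface. World frame = base frame: x ahead of the robot, y to its left, z up, the work surface at z = 0. Lengths are in m, angles in rad, forces in N, time in s.
With the tool pointing down it reaches from about 0.275 to 0.825 m from the base axis. Payload 5.2 kg.
Tool frame: the origin (TCP) lies on the centre line of the jaws, within the pads' length; the fingertips stand 8 mm ahead of it and the grasp point (between the pads) lies 11 mm behind it; z points along the fingers, y is the direction in which the jaws open and shut (so a half turn about z gives the same grasp; the last joint's range is limited). The gripper opens to 93 mm and grips with 3 to 60 N. Pads are 15 mm wide; open, the fingers measure 128 mm over their backs; the gripper's body (75 mm by 188 mm) begins 65 mm behind the grasp point.
Start: joints at [1.096, 0.259, 1.535, -0, 1.348, -0.203], TCP at [0.148, 0.53, 0.227] pointing down, gripper open.
Joint ranges: [-3.14, 3.14], [-0.91, 2.08], [0.19, 2.58], [-1.22, 4.36], [0.22, 2.71], [-3.12, 3.12]. Speed limits (rad/s): [2.57, 2.57, 3.14, 3.14, 3.14, 3.14].

INTERFACE

Orientations are given as a unit quaternion [w, x, y, z].
In Python, from bench import ctrl gives the robot as it stands. Calls block until the motion is done:
- ctrl.reach(position, orientation): joint-space move of the TCP to a pose.
- ctrl.move_straight(position, max_speed=0.15, frame=None, guard=None): straight line of the TCP; frame=None keeps the orientation; max_speed is the mean speed in m/s. With guard (N) it stops when the force on the tool has changed by that much, and returns True; else False.
- ctrl.goto_joints(angles): joint-space move.
- ctrl.move_gripper(opening, f_grip=None): finger opening in m; f_grip is the grip in N (None keeps the last); returns when the fingers have stopped.
- ctrl.dwell(seconds).
- ctrl.inverse_kinematics(position, orientation): joint angles nearest the present ones, or None.
- ctrl.get_obs(): the state.
- ctrl.snapshot(name): name is "side" or "top"; returns the picture (480x640x3 uint8, blue, green, red); there is no depth.
- ctrl.camera_model(name): a dict with "K" (3x3 intrinsics, pixels), "R" (3x3) and "t" (3): a world point X has camera coordinates R X + t. Camera axes: x right, y down, z forward; pixel columns grow to the right and rows downward; lengths in m; the calibration is good to about 2 mm. A picture is of the moment at which its call begins. camera_model takes no time and is no camera call.
A pose or a line that the arm cannot do raises ctrl.PlanningError and nothing moves.
- ctrl.job_done(): hands the job in, once; it reports no verdict.
The state is a dict: "time": time; "q": joint angles; "dq": joint speeds; "tau": joint torques, N m; "tcp_pos": TCP position; "ee_rot": TCP orientation; "wrist_force": force on the tool from outside, world axes, zero at the start; "ft_torque": the same for the moment, N m; "opening": finger opening in m.
Only numpy, scipy, OpenCV 4.12 (cv2) and the standard library are available. Lean on these libraries where they do the work, as an engineer would, in place of code of your own. Each camera call takes 0.05 s, during which the arm holds its last target.

TASK

Get the counter calculator ready for a customer by touch alone: press the raised end of the power strip's rocker until it is fully on, then press the raised end of the calculator's own rocker until that is fully on, then tap the wide clear bar at the calculator's front right down and let it come back up. Press each lightly with the fingertips, in that order, without pressing any other key; do not pick up or shift the strip, the calculator or anything else on the counter, and finish clear of everything.

Things in the scene. Friction and masses are not known exactly. Their poses are not given: they have to be found in the camera images.
- strip: Loose beige power strip box, 260 (its x) x 62 (y) x 42 mm high, 0.9 kg, on rubber feet. Origin: centre of its underside; z up; it stands flat, its yaw varies. The grey rocker is near its -x end (the end nearer the robot), hinge at (-85, 0, 50) mm; three round outlets fill the rest.
- strip_rocker (a joint): Strip rocker, rad: 0 = off, 0.4 = fully on (a hard stop). Grey V-shaped rocker, 44 mm long along the strip's x, 24 mm wide, hinged about the strip's y at the valley of the V, 50 mm above the counter. Off, its half nearer the robot (strip -x) stands up at 0.4 rad, the other half lies level; pressed on, the near half lies level at 50 mm and the other stands up. Takes 2 to 3 N and stays where it is left; pushes over 20 N count as rough.
- strip_rocker_raised (a point): Point on the top face of the strip rocker's off-raised half, in the middle of its width, 14 mm from the hinge; about 55 mm above the counter when off, 50 mm when on.
- calc: Loose desk calculator, 260 deep (its x) x 212 wide (y), 2.4 kg. Origin: centre of its underside; z up, +x away from the robot, +y to the left; it stands flat, its yaw varies. Cream body with woodgrain sides; key deck 45 mm high for x from -127 to 41 mm, behind it a display housing 85 mm high. Left half: number keys. Right half: grey power rocker, hinge at (-15, -62, 53) mm; wide clear bar at (-105, -55); lengthwise total key at (-35, -18).
- calc_rocker (a joint): Calculator's power rocker, rad: 0 = off, 0.4 = fully on (a hard stop). Grey V-shaped rocker, 44 mm long along the calculator's x, 20 mm wide, hinged about the calculator's y at the valley of the V, 53 mm above the counter. Off, its far half (+x, towards the display) stands up at 0.4 rad and the near half lies level; pressed on, the far half lies level at 53 mm. Takes 2 to 3 N and stays where it is left; pushes over 20 N count as rough.
- calc_rocker_raised (a point): Point on the top face of the calculator rocker's off-raised half, in the middle of its width, 14 mm from the hinge; about 58 mm above the counter when off, 53 mm when on.
- clear_bar (a joint): Clear bar, m: 0 = up, 0.005 = fully down (a hard stop). Ivory bar key lying crosswise at the front right of the calculator, 20 mm (x) x 46 mm (y), on a spring: starts to move at 1.4 N, fully down at 3.6 N, comes back up by itself; pushes over 20 N count as rough. Counts as pressed from 0.003.
- clear_bar_top (a point): Centre of the clear bar's top face, 62 mm above the counter when up.
- total_key (a joint): Total key, m: 0 = up, 0.005 = down. Same kind of spring key, but lengthwise: 42 mm (x) x 16 mm (y), between the rocker and the number keys. Not to be pressed.
- total_key_top (a point): Centre of the total key's top face, 62 mm above the counter.
- digits: The calculator's five rows of four ivory number keys, 14 mm square, tops 54 mm above the counter, at calculator x -104 to 0 and y 18 to 77 mm. Origin as calc. Not to be pressed.
- tumbler: Loose smoked glass tumbler, 72 mm wide at the mouth, 95 mm high, empty, beside the strip. Origin: centre of its underside.
- memo_clip: Loose brushed aluminium memo clip, 40 x 60 x 39 mm, in front of the calculator. Origin: centre of its underside.
- tester: Loose green plastic battery tester, 110 x 72 x 45 mm, lying between strip and calculator. Origin: centre of its underside.
- cell_a: Loose standing battery, 33 mm in diameter, 61 mm high, nearer the robot than the tester. Origin: centre of its underside.
- cell_b: Loose standing battery, the same, beyond the tester. Origin: centre of its underside.
- carton: Loose small cardboard carton, 60 x 100 x 55 mm, behind the calculator. Origin: centre of its underside.

How it is judged:
On the way, in this order (a step that is already met when the one before it is completed fails the run):
1. the strip's rocker is on (value of joint strip_rocker above 0.32 rad), for 0.1 s.
2. the calculator's rocker is on (value of joint calc_rocker above 0.32 rad), for 0.1 s.
3. the clear bar is pressed down (value of joint clear_bar above 0.003 m), for 0.04 s.
At the end, for the whole second after the job is handed in: Both rockers are on (joint above 0.32 of 0.4 rad), the clear bar and total key are up again (under 1 mm), the strip and calculator stand flat and still within 15 mm of where they began, and every bystander is within 15 mm of its start (value of joint each of strip_rocker, calc_rocker above 0.32 rad and value of joint each of clear_bar, total_key below 0.001 m and distance of each of strip, calc, tumbler, memo_clip, tester, cell_a, cell_b, carton from where it was at the start of the episode below 0.015 m and linear speed of each of strip, calc below 0.01 m/s and angle between each of strip, calc's own z axis and vertical below 0.05 rad); the robot touches nothing.
It fails at once if something is pressed out of order: the calculator's rocker before the strip's is on, or the clear bar before both are on ((value of joint calc_rocker above 0.2 rad and value of joint strip_rocker below 0.28 rad) or (value of joint clear_bar above 0.002 m and value of joint any of calc_rocker, strip_rocker below 0.28 rad)).
It fails at once if the total key or a number key is pressed (value of joint total_key above 0.002 m or contact force between any of the fingers, the arm and digits above 2 N).
It fails at once if the strip or the calculator is pushed harder than 20 N (contact force between any of the fingers, the arm and strip above 20 N or contact force between any of the fingers, the arm and calc above 20 N).
It fails at once if the strip or the calculator is lifted (8 mm), tilted (0.1 rad) or slid (15 mm) (height (world z) of any of strip, calc above 0.008 m or angle between any of strip, calc's own z axis and vertical above 0.1 rad or distance of any of strip, calc from where it was at the start of the episode above 0.015 m).
It fails at once if a bystander is lifted or moved by more than 15 mm, or tipped (distance of any of tumbler, memo_clip, tester, cell_a, cell_b, carton from where it was at the start of the episode above 0.015 m or angle between any of tumbler, memo_clip, tester, cell_a, cell_b, carton's own z axis and vertical above 0.3 rad).
It also fails if it takes over 48 s, if anything falls off the work surface, if the arm or the gripper's body presses on something with over 40 N, if the wrist force passes 120 N, or if a joint passes its speed limit or range.

## Working session

There is one attempt and no reset: what is moved stays moved. The work goes in short steps, each a Python script; the robot and the scene stay as the last script left them, time stands still between calls to the robot, and variables do not carry over. Pictures are saved under pics/ and viewed, and the job is handed in when it is done.

```bash
ls; mkdir -p pics; python3 - <<'E'
from bench import ctrl
import cv2,numpy as np
for n in("top","side"):
    cv2.imwrite(f"pics/{n}0.png",ctrl.snapshot(n)); c=ctrl.camera_model(n); print(n,c["K"],-np.array(c["R"]).T@c["t"],c["R"])
o=ctrl.get_obs();print(o["time"],o["tcp_pos"],o["ee_rot"],o["opening"],o["wrist_force"])
E
```

```text
pics
top [[501.73328862   0.         323.29672125]
 [  0.         501.73328862 252.86581123]
 [  0.           0.           1.        ]] [5.01784105e-01 3.22510685e-04 1.20084134e+00] [[ 0.00452451 -0.99981176 -0.01886733]
 [-0.99904466 -0.00369932 -0.04354403]
 [ 0.04346603  0.01904632 -0.99887334]]
side [[523.20094806   0.         314.27535528]
 [  0.         523.20094806 234.27382431]
 [  0.           0.           1.        ]] [0.39992406 0.89992679 0.75889809] [[-0.98498668 -0.17107583 -0.02311479]
 [-0.08793183  0.61242541 -0.78562275]
 [ 0.14855715 -0.77179542 -0.61827389]]
0.1 [0.14738026 0.52937883 0.22587446] [-2.75158423e-04  1.35460788e-01  9.90782345e-01 -8.02756954e-04] 0.09313931586012204 [ 0.14720078 -0.04424699  0.11329065]
```

View pics/top0.png

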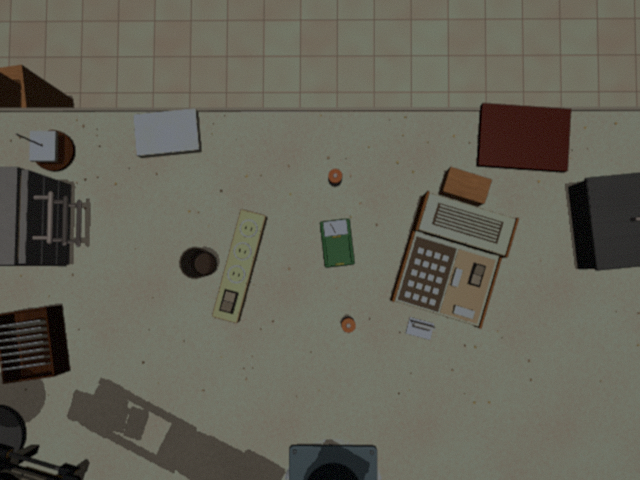

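View pics/side0.png

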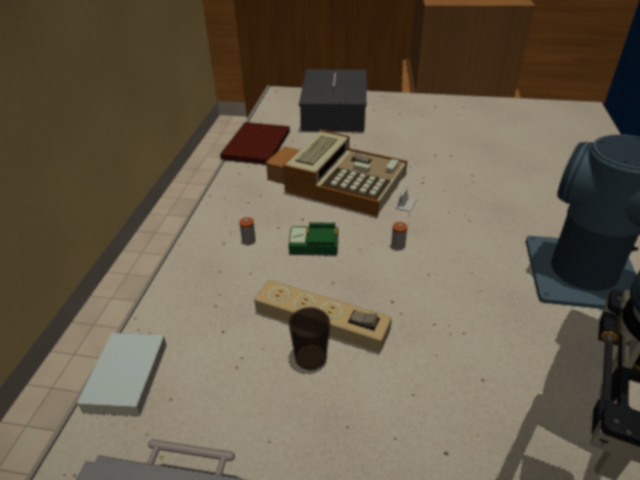

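The top view shows the strip's rocker at about (229,301), the calculator's rocker at (477,273), the clear bar at (464,312) and the total key at (457,277). I'll zoom in on these.

```bash
python3 - <<'E'
import cv2,numpy as np
a=cv2.imread("pics/top0.png")
c=cv2.resize(a[195:335,195:290],None,fx=4,fy=4,interpolation=cv2.INTER_CUBIC)
d=cv2.resize(a[185:335,380:525],None,fx=4-.2,fy=3.8,interpolation=cv2.INTER_CUBIC)
cv2.imwrite("pics/zs.png",cv2.convertScaleAbs(c,alpha=1.6));cv2.imwrite("pics/zc.png",cv2.convertScaleAbs(d,alpha=1.6))
E
```

```text
(no output)
```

View pics/zs.png

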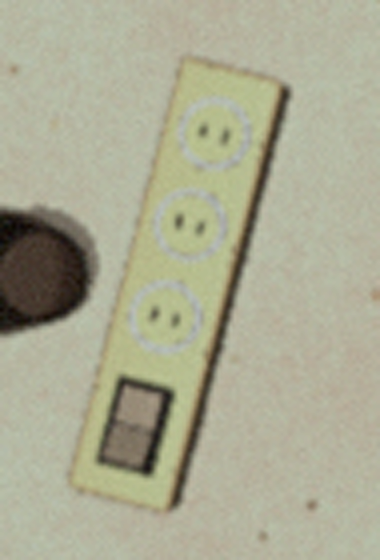

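View pics/zc.png

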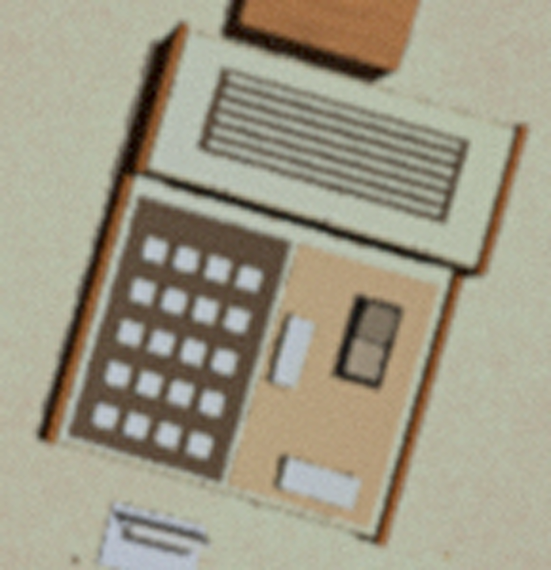

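```bash
cat > h.py <<'E'
import numpy as np,cv2
from bench import ctrl
def cast(name,uv,z):
    c=ctrl.camera_model(name);K,R,t=[np.array(c[k]) for k in("K","R","t")]
    o=-R.T@t; d=np.c_[np.array(uv,float).reshape(-1,2),np.ones(len(np.array(uv).reshape(-1,2)))]@np.linalg.inv(K).T@R
    return o+d*((z-o[2])/d[:,2])[:,None]
def proj(name,X):
    c=ctrl.camera_model(name);K,R,t=[np.array(c[k]) for k in("K","R","t")]
    p=(np.atleast_2d(X)@R.T+t)@K.T; return p[:,:2]/p[:,2:]
E
python3 - <<'E'
from h import *
a=cv2.imread("pics/top0.png")
up=4
b=cv2.resize(a,None,fx=up,fy=up,interpolation=cv2.INTER_CUBIC)
hsv=cv2.cvtColor(b,cv2.COLOR_BGR2HSV)
def px(p): return (np.array(p,float)+.5)/up-.5
print("hsv strip/counter",hsv[235*4,243*4],hsv[235*4,290*4],"bar",hsv[312*4,464*4],"digit",hsv[251*4,421*4])
# strip
m=((hsv[...,1]>85)&(hsv[...,2]>90)&(hsv[...,0]>18)&(hsv[...,0]<40)).astype(np.uint8)
m[:, :195*4]=0;m[:,290*4:]=0;m[:195*4]=0;m[335*4:]=0
cs=max(cv2.findContours(m,0,2)[0],key=cv2.contourArea)
box=px(cv2.boxPoints(cv2.minAreaRect(cs)));W=cast("top",box,.042)
e=[np.linalg.norm(W[i]-W[i-1]) for i in range(4)];print("strip c",W.mean(0),e,W)
# white keys
m=((hsv[...,1]<45)&(hsv[...,2]>110)).astype(np.uint8)
m[:240*4]=0;m[322*4:]=0;m[:,:395*4]=0;m[:,490*4:]=0
for c in cv2.findContours(m,0,2)[0]:
    A=cv2.contourArea(c)/16
    if A>15:
        (u,v),s,an=cv2.minAreaRect(c);print(np.round(px((u,v)),1),round(A),np.round(np.array(s)/4,1),round(an,1))
E
```

```text
hsv strip/counter [ 43  20 116] [ 34  31 117] bar [ 94  15 120] digit [104  22 125]
strip c [0.46142741 0.20495402 0.042     ] [np.float64(0.0011956600231320053), np.float64(0.0047450605815027285), np.float64(0.0011958406361557137), np.float64(0.004744913423369718)] [[0.45930021 0.20616016 0.042     ]
 [0.46387487 0.20489995 0.042     ]
 [0.4635545  0.20374782 0.042     ]
 [0.45898004 0.20500817 0.042     ]]
[464.2 312. ] 134 [19.9  8.8] 16.6
[486.6 312.2] 47 [18.2  5.5] 90.0
[426.2 311.9] 541 [19.  63.2] 90.0
[432.  301.7] 18 [4.8 4.4] 20.6
[423.7 299. ] 16 [4.5 4.6] 11.3
[415.5 296.6] 18 [4.7 4.7] 18.4
[407.4 294.1] 18 [4.9 4.4] 12.5
[435.2 290.6] 18 [4.6 4.7] 16.7
[427.  288.1] 17 [4.8 4.3] 18.4
[418.8 285.6] 18 [4.7 4.6] 18.4
[410.6 283.2] 18 [4.8 4.6] 18.4
[485.7 294.6] 26 [ 1.5 30.3] 15.9
[438.6 279.7] 18 [4.7 4.6] 23.2
[430.3 277.2] 18 [4.7 4.6] 18.4
[422.2 274.8] 17 [4.7 4.4] 20.6
[413.8 272.1] 18 [4.7 4.6] 11.3
[457.3 277.1] 95 [ 6.4 18.5] 17.1
[441.9 268.8] 17 [4.4 4.6] 18.4
[433.6 266.3] 18 [4.7 4.7] 18.4
[425.4 263.8] 18 [4.8 4.5] 20.6
[417.  261.3] 17 [4.5 4.5] 11.3
[445.  257.9] 17 [4.7 4.3] 18.4
[436.9 255.4] 18 [4.7 4.5] 16.7
[428.6 252.8] 18 [4.7 4.7] 18.4
[420.3 250.4] 17 [4.7 4.4] 14.0
[474.2 241.2] 142 [33.5  7.3] 16.9
[460.8 247.7] 162 [60.6  4.4] 17.0
[400.1 257.9] 198 [36.5 11. ] 90.0
```

Digits found. Next I'll fit the calculator pose from the 20 digits plus the bar and total key, and fix the strip mask.

```bash
python3 - <<'E'
from h import *
a=cv2.imread("pics/top0.png")
up=4
b=cv2.resize(a,None,fx=up,fy=up,interpolation=cv2.INTER_CUBIC)
hsv=cv2.cvtColor(b,cv2.COLOR_BGR2HSV)
px=lambda p:(np.array(p,float)+.5)/up-.5
m=((hsv[...,1]<45)&(hsv[...,2]>110)).astype(np.uint8)
m[:240*4]=0;m[308*4:]=0;m[:,:402*4]=0;m[:,450*4:]=0
D=[px(cv2.minAreaRect(c)[0]) for c in cv2.findContours(m,0,2)[0] if 12<cv2.contourArea(c)/16<25]
print(len(D))
D=sorted(D,key=lambda p:p[1]-.3*p[0],reverse=True)  # rows front->back
loc=[];obs=[]
for r in range(5):
    row=sorted(D[4*r:4*r+4],key=lambda p:p[0])
    for k,p in enumerate(row): loc.append([-.104+.026*r,.077-.059/3*k]);obs.append(cast("top",[p],.054)[0,:2])
loc.append([-.105,-.055]);obs.append(cast("top",[[464.2,312]],.062)[0,:2])
loc.append([-.035,-.018]);obs.append(cast("top",[[457.3,277.1]],.062)[0,:2])
loc=np.array(loc);obs=np.array(obs)
M,_=cv2.estimateAffinePartial2D(loc,obs)
s=np.hypot(M[0,0],M[1,0]);yaw=np.arctan2(M[1,0],M[0,0]);print("scale",s,"yaw",yaw,"pos",M[:,2])
res=(loc@M[:,:2].T+M[:,2]-obs)*1000;print(np.round(res,1).tolist())
f=lambda p:M[:,:2]@p+M[:,2]
for n,p,z in(("rock",(-.015,-.062),.053),("raised",(-.001,-.062),.0585),("bar",(-.105,-.055),.062),("tot",(-.035,-.018),.062)):
    w=np.r_[f(np.array(p)),z];print(n,w,proj("top",w)[0],proj("side",w)[0])
# strip
for q in((243,235),(222,312),(250,215),(212,300),(255,300)): print(q,hsv[q[1]*4,q[0]*4],b[q[1]*4,q[0]*4])
E
```

```text
21
scale 0.9831832295737634 yaw -0.2439304732787846 pos [ 0.53255501 -0.26754501]
[[17.4, -1.8], [-11.6, -18.7], [-10.7, -19.1], [-4.1, -0.6], [-7.0, 1.1], [-6.2, 1.1], [19.4, -6.7], [-4.4, 0.4], [-1.4, 21.3], [24.0, 13.4], [-5.4, 2.2], [-4.4, 2.1], [17.4, -3.7], [-6.3, 3.7], [-5.3, 3.6], [-4.4, 3.6], [17.5, -2.5], [-12.0, -13.9], [-5.4, 5.0], [-4.4, 4.7], [-0.1, 0.4], [-2.8, 4.2]]
rock [ 0.50352152 -0.32313594  0.053     ] [475.10275382 274.61744104] [360.57274432 157.96507538]
raised [ 0.5168786  -0.32646034  0.0585    ] [477.21759492 268.71597614] [355.77244208 155.20709817]
bar [ 0.41931676 -0.29508627  0.062     ] [464.01758019 312.03749224] [391.99769564 162.48636361]
tot [ 0.49488808 -0.2764074   0.062     ] [455.43904989 278.3529339 ] [362.15792061 164.17122695]
(243, 235) [ 43  20 116] [107 116 112]
(222, 312) [ 32  63 101] [ 76 101  99]
(250, 215) [ 34  63 118] [ 89 118 114]
(212, 300) [ 34  31 116] [102 116 114]
(255, 300) [ 28  31 116] [102 115 116]
```

An extra blob broke the row sorting, so I'll filter by aspect ratio and limit the mask.

```bash
python3 - <<'E'
from h import *
a=cv2.imread("pics/top0.png")
up=4
b=cv2.resize(a,None,fx=up,fy=up,interpolation=cv2.INTER_CUBIC)
hsv=cv2.cvtColor(b,cv2.COLOR_BGR2HSV)
px=lambda p:(np.array(p,float)+.5)/up-.5
m=((hsv[...,1]<45)&(hsv[...,2]>110)).astype(np.uint8)
m[:240*4]=0;m[308*4:]=0;m[:,:402*4]=0;m[:,450*4:]=0
D=[]
for c in cv2.findContours(m,0,2)[0]:
    (p,s,_)=cv2.minAreaRect(c)
    if 12<cv2.contourArea(c)/16<25 and max(s)/min(s)<1.3: D.append(px(p))
print(len(D))
D=sorted(D,key=lambda p:p[1]-.3*p[0],reverse=True)
loc=[];obs=[]
for r in range(5):
    for k,p in enumerate(sorted(D[4*r:4*r+4],key=lambda p:p[0])): loc.append([-.104+.026*r,.077-.059/3*k]);obs.append(cast("top",[p],.054)[0,:2])
loc.append([-.105,-.055]);obs.append(cast("top",[[464.2,312]],.062)[0,:2])
loc.append([-.035,-.018]);obs.append(cast("top",[[457.3,277.1]],.062)[0,:2])
loc=np.array(loc);obs=np.array(obs)
M,_=cv2.estimateAffinePartial2D(loc,obs)
s=np.hypot(M[0,0],M[1,0]);yaw=np.arctan2(M[1,0],M[0,0]);print("scale",s,"yaw",yaw,"pos",M[:,2])
res=(loc@M[:,:2].T+M[:,2]-obs)*1000;print(abs(res).max(0),res[-2:])
f=lambda p:M[:,:2]@p+M[:,2]
for n,p,z in(("rock",(-.015,-.062),.053),("raised",(-.001,-.062),.0585),("bar",(-.105,-.055),.062),("tot",(-.035,-.018),.062)):
    w=np.r_[f(np.array(p)),z];print(n,w,proj("top",w)[0],proj("side",w)[0])
# rocker dark surround of calculator/strip & strip
m=((hsv[...,1]>46)&(hsv[...,2]>85)&(hsv[...,0]>18)&(hsv[...,0]<45)).astype(np.uint8)
m[:, :205*4]=0;m[:,272*4:]=0;m[:205*4]=0;m[328*4:]=0
m=cv2.morphologyEx(m,cv2.MORPH_OPEN,np.ones((5,5)))
cs=max(cv2.findContours(m,0,2)[0],key=cv2.contourArea)
box=px(cv2.boxPoints(cv2.minAreaRect(cs)));W=cast("top",box,.042)
print("strip",W.mean(0),[round(np.linalg.norm(W[i]-W[i-1]),4) for i in range(4)],box.tolist())
i=np.argsort(W[:,0]); far=W[i[2:]].mean(0);near=W[i[:2]].mean(0);d=(far-near)/np.linalg.norm(far-near);c=W.mean(0)
print("strip yaw",np.arctan2(d[1],d[0]))
for n,x,z in(("hinge",-.085,.05),("raised",-.099,.0555),("outlet?",0,.042)):
    w=c+d*x;w[2]=z;print(n,w,proj("top",w)[0],proj("side",w)[0])
# dark frames
for (x0,x1,y0,y1,z) in((215,245,285,318,.044),(465,490,258,288,.047)):
    mm=np.zeros(hsv.shape[:2],np.uint8);mm[y0*4:y1*4,x0*4:x1*4]=((hsv[...,2]<75)[y0*4:y1*4,x0*4:x1*4])
    c=max(cv2.findContours(mm,0,2)[0],key=cv2.contourArea);r=cv2.minAreaRect(c);print("frame",px(r[0]),np.array(r[1])/4,r[2],cast("top",[px(r[0])],z))
E
```

```text
20
scale 0.9997019686685238 yaw -0.2922401736562062 pos [ 0.53609858 -0.27267399]
[0.33662813 0.78032285] [[ 0.33662813  0.41000644]
 [-0.32271776  0.78032285]]
rock [ 0.50388208 -0.32770737  0.053     ] [477.12387021 274.46775688] [360.61385642 157.10178886]
raised [ 0.5172845  -0.33173954  0.0585    ] [479.56207968 268.54656653] [355.83793806 154.21976325]
bar [ 0.41973978 -0.29508506  0.062     ] [464.01559791 311.84860917] [391.83331622 162.47557579]
tot [ 0.49740831 -0.27982524  0.062     ] [456.95346858 277.24159931] [361.31927374 163.43375306]
strip [0.52254369 0.22003197 0.042     ] [np.float64(0.0617), np.float64(0.2615), np.float64(0.0622), np.float64(0.2611)] [[210.37953186035156, 316.6566467285156], [239.78648376464844, 207.56639099121094], [265.46612548828125, 214.48873901367188], [236.0591583251953, 323.5789794921875]]
strip yaw -0.25275339538823854
hinge [0.44024435 0.24128799 0.05      ] [227.65890151 301.10267449] [363.34761776 316.66514411]
raised [0.42668917 0.24478898 0.0555    ] [225.55102112 307.17730162] [370.76318891 316.82757032]
outlet? [0.52254369 0.22003197 0.042     ] [237.97440889 265.34118112] [320.69778888 306.44875813]
frame [228.43467712 301.05758667] [14.7994976 22.6743145] 14.931416511535645 [[0.44003708 0.24074927 0.044     ]]
frame [476.25115967 274.5378418 ] [13.36167812 22.84415817] 16.699243545532227 [[ 0.5037241  -0.32743777  0.047     ]]
```

The measurements agree with the sizes given: the strip measures 261 x 62 mm, the calculator fit has scale 1.000, and residuals are under 1 mm. I'll start with the strip rocker.

```bash
cat >> h.py <<'E'
from scipy.spatial.transform import Rotation as Rn
def quat(yaw):
    best=None
    q0=np.array(ctrl.get_obs()["q"])
    for y in(yaw,yaw+np.pi):
        c,s=np.cos(y),np.sin(y)
        q=Rn.from_matrix(np.array([[c,s,0],[s,-c,0],[0,0,-1]])).as_quat()[[3,0,1,2]]
        j=ctrl.inverse_kinematics([.45,0,.2],q.tolist())
        if j is not None:
            d=np.abs(np.array(j)-q0).max()
            if best is None or d<best[0]: best=(d,q.tolist())
    return best[1]
def st(l=""):
    o=ctrl.get_obs();print(l,"t",round(o["time"],2),"tcp",np.round(o["tcp_pos"],4),"F",np.round(o["wrist_force"],2),"op",round(o["opening"],4),flush=True)
E
python3 - <<'E'
from h import *
ctrl.move_gripper(0.0,10);st("closed")
q=quat(-.2528)
ctrl.reach([.4267,.2448,.16],q);st("above")
ctrl.move_straight([.4267,.2448,.080],max_speed=.1);st("near")
ctrl.dwell(.2);st()
g=ctrl.move_straight([.4267,.2448,.0567],max_speed=.012,guard=7);st(f"pressed {g}")
ctrl.dwell(.15);st("hold")
ctrl.move_straight([.4267,.2448,.11],max_speed=.06);st("up")
a=ctrl.snapshot("side");t=ctrl.snapshot("top")
cv2.imwrite("pics/p1.png",np.hstack([cv2.resize(a[260:370,300:420],None,fx=3.3,fy=3.3),cv2.resize(t[260:370,170:290],None,fx=3.3,fy=3.3)]))
E
```

```text
closed t 1.55 tcp [0.1476 0.5298 0.2267] F [ 0.54  0.3  -0.16] op 0.0004
above t 3.05 tcp [0.4265 0.2455 0.1602] F [-0.23 -0.6   0.35] op 0.0005
near t 4.0 tcp [0.4271 0.2451 0.0805] F [0.5  0.17 0.32] op 0.0007
 t 4.2 tcp [0.4272 0.245  0.0807] F [ 0.27  0.05 -0.36] op 0.0007
pressed True t 5.85 tcp [0.4266 0.2448 0.0582] F [-0.57 -0.29  5.77] op 0.0003
hold t 6.0 tcp [0.4266 0.2448 0.0582] F [-0.59  0.27  6.42] op 0.0005
up t 7.03 tcp [0.4264 0.2447 0.1097] F [-0.61 -0.01  0.27] op 0.0006
```

View pics/p1.png

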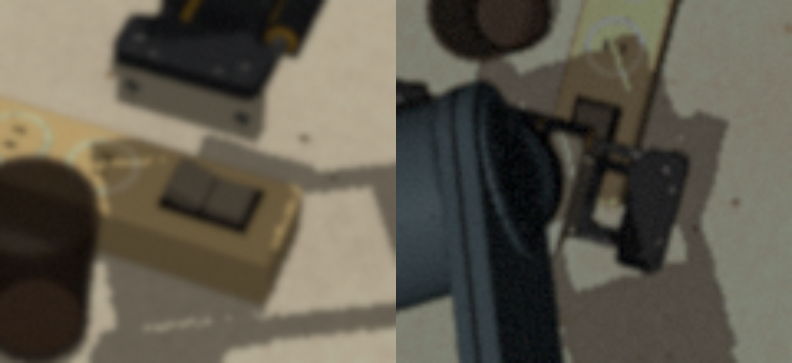

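The side view, with the rocker at about (215,195) in the crop, shows the near half level and the far half standing. The tip stopped at 50.2 mm at 6.4 N, which is the hard stop. The calculator rocker is next.

```bash
python3 - <<'E'
from h import *
ctrl.move_straight([.4267,.2448,.18],max_speed=.15)
q=quat(-.2922)
x,y=.5173,-.3317
ctrl.reach([x,y,.18],q);st("above")
ctrl.move_straight([x,y,.084],max_speed=.1);ctrl.dwell(.2);st("near")
g=ctrl.move_straight([x,y,.0597],max_speed=.012,guard=7);st(f"pressed {g}")
ctrl.dwell(.15);st("hold")
ctrl.move_straight([x,y,.12],max_speed=.06);st("up")
ctrl.move_straight([x,y,.2],max_speed=.15)
a=ctrl.snapshot("side");t=ctrl.snapshot("top")
cv2.imwrite("pics/p2.png",np.hstack([cv2.resize(a[120:220,280:420],None,fx=2.8,fy=2.8),cv2.resize(t[240:340,395:535],None,fx=2.8,fy=2.8)]))
cv2.imwrite("pics/p2s.png",a)
E
```

```text
above t 9.83 tcp [ 0.5178 -0.3305  0.1801] F [-0.32  0.72 -0.32] op 0.0008
near t 11.14 tcp [ 0.5176 -0.332   0.0847] F [ 0.08 -0.31 -0.  ] op 0.0001
pressed True t 12.88 tcp [ 0.5175 -0.3319  0.0613] F [-0.56  0.54  4.85] op 0.0004
hold t 13.03 tcp [ 0.5175 -0.3319  0.0612] F [-0.53  0.2   4.7 ] op 0.0005
up t 14.16 tcp [ 0.517  -0.3315  0.1195] F [ 0.13 -0.76 -1.46] op 0.0004
```

View pics/p2.png

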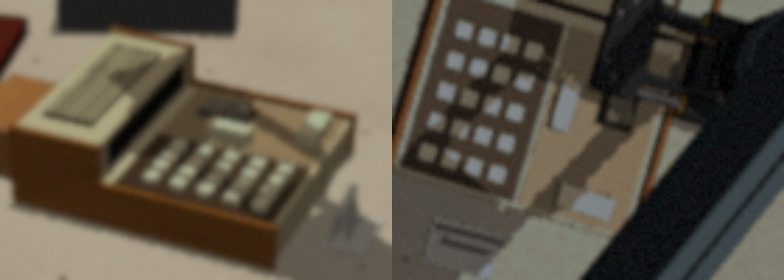

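View pics/p2s.png

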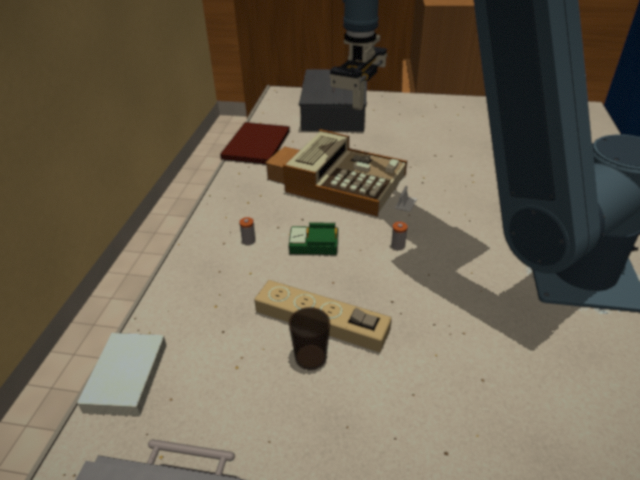

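The side view shows everything in place, though the rocker itself is in shadow. The tip stopped at 53.2 mm at 4.7 N, which matches the 53 mm stop. Before pressing the clear bar I'll take a look from a clear pose.

```bash
python3 - <<'E'
from h import *
ctrl.move_straight([.36,-.12,.2],max_speed=.2);st()
a=ctrl.snapshot("side");t=ctrl.snapshot("top")
z=np.hstack([cv2.resize(a[120:220,280:420],None,fx=2.8,fy=2.8,interpolation=2),cv2.resize(t[240:340,395:535],None,fx=2.8,fy=2.8,interpolation=2)])
cv2.imwrite("pics/p3.png",cv2.convertScaleAbs(z,alpha=1.5))
E
```

```text
t 16.41 tcp [ 0.3606 -0.1208  0.2001] F [ 0.93 -0.57  0.5 ] op 0.0004
```

View pics/p3.png

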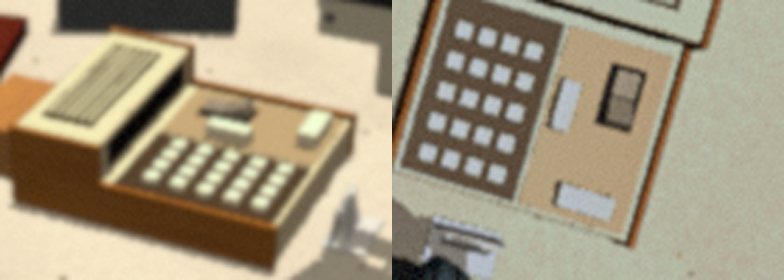

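In the top view the rocker's far half is now lighter (level) and its near half darker (raised), so it is on. The calculator sits in the same pixels as before. Next is the clear bar.

```bash
python3 - <<'E'
from h import *
x,y=.4198,-.2952
ctrl.move_straight([x,y,.16],max_speed=.15);st("above")
ctrl.move_straight([x,y,.082],max_speed=.1);ctrl.dwell(.2);st("near")
g=ctrl.move_straight([x,y,.0638],max_speed=.012,guard=6);st(f"pressed {g}")
ctrl.dwell(.15);st("hold")
ctrl.move_straight([x,y,.11],max_speed=.06);st("up")
ctrl.move_straight([x,y,.2],max_speed=.15)
ctrl.move_straight([.36,-.05,.25],max_speed=.2);st("clear")
a=ctrl.snapshot("side");t=ctrl.snapshot("top")
cv2.imwrite("pics/p4s.png",a);cv2.imwrite("pics/p4t.png",t)
z=np.hstack([cv2.resize(i,None,fx=3.2,fy=3.2,interpolation=2) for i in(t[205:330,200:280],t[205:330,390:520])])
cv2.imwrite("pics/p4.png",cv2.convertScaleAbs(z,alpha=1.5))
E
```

```text
above t 17.93 tcp [ 0.4197 -0.2945  0.1602] F [-0.01  0.13 -0.34] op 0.0006
near t 19.06 tcp [ 0.4201 -0.2955  0.0826] F [-0.48 -0.77 -0.23] op 0.0003
pressed True t 20.35 tcp [ 0.4198 -0.2952  0.0652] F [-0.32  0.39  5.17] op 0.0003
hold t 20.5 tcp [ 0.4198 -0.2952  0.0652] F [0.   0.98 5.9 ] op 0.0007
up t 21.41 tcp [ 0.4196 -0.295   0.1097] F [ 0.35  0.2  -0.24] op 0.0003
clear t 23.59 tcp [ 0.3601 -0.0504  0.2498] F [-0.71  0.19 -0.33] op 0.0003
```

View pics/p4.png

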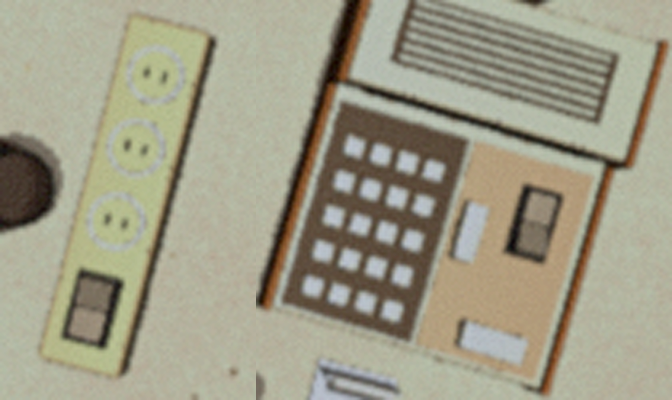

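View pics/p4s.png

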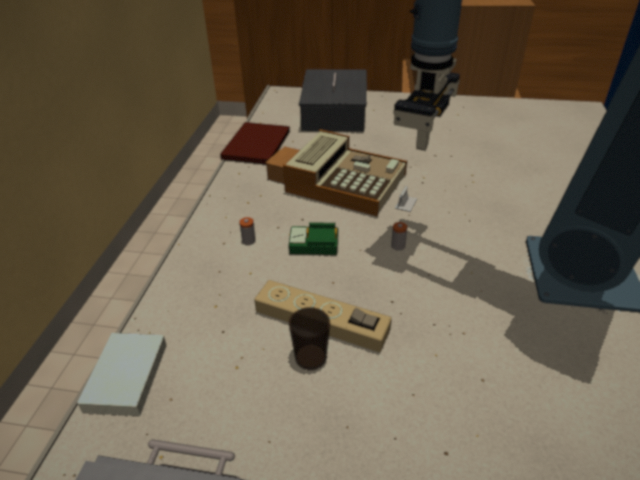

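Both rockers show the on shading (strip at about (229,301), calculator at (477,273)). The bar is back up, nothing has moved, and the arm is clear at 0.25 m, so I'm handing in.

```bash
python3 - <<'E'
from bench import ctrl
ctrl.job_done()
E
```

```text
the job is handed in; nothing more can be done
```

I pressed all three controls in the required order with closed fingertips and handed the job in after about 23.6 s, against the 48 s limit.

| Control | Tip height at the stop | Nominal stop height | Measured force |
|---|---|---|---|
| Strip rocker | 50.2 mm | 50 mm | about 6.4 N |
| Calculator rocker | 53.2 mm | 53 mm | about 4.9 N |
| Clear bar | 57.2 mm | 57 mm | about 5.9 N |

- **Rockers:** In the last pictures, the shading on both rockers has swapped to the on position. I could not see the calculator rocker properly straight after pressing it because the arm's shadow covered it. A second look from a clear pose showed it on.
- **Clear bar and total key:** Both look up in the last pictures. That is judged by eye, as I did not measure their heights again.
- **Everything else:** By eye, the strip, the calculator and the other objects are where they began. The arm finished clear with the TCP 0.25 m up and no contact force.

No check failed or disagreed.

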